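Pack the spice tins down the lazy susan's storage tube

ROBOT

A 6-joint arm with a two-finger parallel gripper is mounted at the origin on the work surface. World frame = base frame: x ahead of the robot, y to its left, z up, the work surface at z = 0. Lengths are in m, angles in rad, forces in N, time in s.
With the tool pointing down it reaches from about 0.3 to 0.775 m from the base axis. Payload 14.6 kg.
Tool frame: the origin (TCP) lies at the very end of the fingers, on their centre line; the grasp point (between the pads) lies 19 mm behind it; z points along the fingers, y is the line along which they close (so a half turn about z gives the same grasp; the last joint's range is limited). The gripper opens to 94 mm and grips with 3 to 60 N. Pads are 16 mm wide; open, the fingers measure 119 mm over their backs; the gripper's body (75 mm by 177 mm) begins 78 mm behind the grasp point.
Start: joints at [1.189, 0.3, 1.521, -0, 1.321, -0.067], TCP at [0.17, 0.523, 0.205] pointing down, gripper open.
Joint ranges: [-3.03, 3.03], [-0.79, 2.21], [0.23, 2.52], [-1.04, 4.18], [0, 3.07], [-2.55, 2.55]. Speed limits (rad/s): [2.22, 2.22, 2.57, 3.14, 3.14, 3.14].

INTERFACE

Orientations are given as [roll, pitch, yaw] about the fixed x, y, z axes, in that order (R = Rz(yaw) Ry(pitch) Rx(roll)).
In Python, from station import ctrl gives the robot as it stands.
- The arm moves only by the tool move_arm, never from a script. Its argument "increments" is a list of rows, each a list of 7 numbers: the opening, from 0 (shut) to 1 (fully open), then the shift along the tool's x, y, z in units of 50 mm (1.0 is 50 mm), then the turn, a rotation vector about the tool's x, y, z in rad. In form: [[claw, tx, ty, tz, rx, ry, rz], ...]. A call has 1 to 20 rows; each row shifts and turns the commanded pose from where the row before left it, along the tool's axes as they then stand; what a row does not reach is not made up. A row lasts 1/10 s, in which the tool goes at most 50 mm and 8.59 degrees, less where a joint would pass 70% of its speed; a pose out of reach is approached as far as the arm can. A call is refused whole if a number of a shift passes 1 or a number of a turn 0.15, either way. A call with a gripper value outside its range is refused whole. The fingers move at their own pace and stop on an object; "force" is the grip in N (left out, the last holds). Time passes only in rows, so rows that do not move let the fingers close. It gives the time, the measured TCP pose, the force, the opening and the grip force at its end, in the units of the state.
- ctrl.get_obs(): the state, without advancing time (a new reading comes with each control period).
- ctrl.camera(name): name is "side" or "top" or "wrist"; returns a dict with "color" (384x512x3 uint8, blue, green, red), "K" (3x3 intrinsics, pixels), "pose" (4x4, takes a point from camera to world coordinates); the wrist camera has in their place "tool_from_camera" (4x4, takes a point from camera to tool coordinates, whose origin is the TCP and whose axes are the flange's). Camera axes: x right, y down, z forward; pixel columns grow to the right and rows downward; lengths in m; the calibration is good to about 2 mm. A picture is of the moment at which its call begins: read the wrist's pose just before it. There is no depth.
- ctrl.hand_in(): hands the job in; it is judged then, once.
Trained networks look in a picture, given as the dict that the camera call returned (one of the last four; its "shot" number tells which), for a name from the list of things; names that differ only in an ending like _2 or _b are one class to them, and where a whole thing is asked for, a point or a joint stands for the part that bears it (a point fixed in the world has none). Each returns a list of dicts, best first, with "conf" (0 to 1); they miss things now and then, are a little off and sometimes report something else, mostly with a low value. They report only what shows in the picture. A call takes as long as a camera call. They do not tell look-alikes from the thing itself.
- ctrl.cut_out(name, picture): "mask" (384x512 bool, what is visible of it) and "centre" ([row, column] in pixels, amid what is visible of it).
The state is a dict: "time_s": time; "qpos": joint angles; "joint_vel": joint speeds; "tau": joint torques, N m; "ee_pos": TCP position; "eef_rot": TCP orientation; "force": force on the tool from outside, world axes, zero at the start; "moment": the same for the moment, N m; "grip_width": finger opening in m; "grip_force": force on a finger pad.
Only numpy, scipy, OpenCV 4.12 (cv2) and the standard library are available. Lean on these libraries where they do the work, as an engineer would, in place of code of your own. Each camera call takes 0.05 s, during which the arm holds its last target. There are 200 camera calls.

TASK

Put both steel tins, upright and one on top of the other, into the metal storage tube on the lazy susan, then hold the wooden pusher and press them down the tube with it until they bottom out firmly. Finally take the pusher out and stand it upright inside the dark ring drawn on the lazy susan. The lazy susan turns freely: leave it facing as it stands, without spinning it, and leave the mug, the jar and the bowl alone.

Things in the scene. Friction and masses are not known exactly. Their poses are not given: they have to be found in the camera images.
- tin_a: plain closed steel tin, an upright cylinder 45 mm in diameter and 60 mm high, 0.1 to 0.15 kg; bottom edge bevelled 1 mm by 2 mm. Origin: centre of its underside, z up. Starts standing on the counter
- tin_b: second tin, the same as tin_a; either may go in first
- pusher: wooden pusher that starts standing upright on the counter on its foot, 140 mm high, about 0.16 kg: round flat foot 42 mm in diameter and 25 mm high, tapering to a straight round shaft 24 mm in diameter between 45 and 122 mm above the underside, and a 30 mm knob on top. Origin: centre of the underside of the foot, z up along the shaft
- tube_mouth (a point): centre of the open top of the round upright aluminium tube fixed on the lazy susan, 80 mm from the turning axis; 187 mm above the counter and 161 mm above the disc, z up along the tube, x pointing away from the turning axis. Bore 52 mm, opening out to about 62 mm over the top 12 mm; outside 58 mm (68 mm at the lip).
- brake_plate (a joint): how far the round plate inside the tube is pushed down, in m; starts at 0 to 0.012, rigid stop at 0.070. At 0 its top is 80 mm below the mouth: a tin let go in the tube slides down onto it, the second rests on that one and sticks out. The plate has a friction brake: it carries the tins, moves down only under about 10 N and stays where left. At the stop the upper tin's top is 30 mm below the mouth
- mark (a point): centre of the dark ring drawn flat on the disc of the lazy susan (outside 80 mm, inside 64 mm in diameter), straight across from the tube and 80 mm from the turning axis; on the disc's top face, 26 mm above the counter, z up
- turntable (a joint): angle of the lazy susan, in rad, counter-clockwise from above. Wooden disc 300 mm in diameter, 14 mm thick, top 26 mm above the counter; turns almost freely (0.03 N m of friction) about the vertical axis midway between tube_mouth and mark
- mug: bystander: white mug 84 mm in diameter, 95 mm high, with a handle; origin at the centre of its underside
- jar: bystander: closed glass jar 76 mm in diameter, 130 mm high; origin at the centre of its underside
- bowl: bystander: blue bowl 120 mm across, 55 mm high; origin at the centre of its underside
Things that resemble listed ones, but are neither listed nor needed, are in the scene too. Leave any pink or yellow look-alike of the tin_b alone.

How it is judged:
On the way, in this order (a step that is already met when the one before it is completed fails the run):
1. one tin stands in the tube (((horizontal distance between tin_a and tube_mouth below 0.008 m and z of tin_a in the frame of tube_mouth below -0.06 m and angle between tin_a's own z axis and vertical below 0.12 rad) or (horizontal distance between tin_b and tube_mouth below 0.008 m and z of tin_b in the frame of tube_mouth below -0.06 m and angle between tin_b's own z axis and vertical below 0.12 rad))), for 0.1 s.
2. both tins are in the tube, one on top of the other, and the upper one is let go ((((horizontal distance between tin_a and tube_mouth below 0.008 m and z of tin_a in the frame of tube_mouth below -0.06 m and angle between tin_a's own z axis and vertical below 0.12 rad) and (horizontal distance between tin_b and tube_mouth below 0.008 m and z of tin_b in the frame of tube_mouth below -0.005 m and angle between tin_b's own z axis and vertical below 0.12 rad)) or ((horizontal distance between tin_b and tube_mouth below 0.008 m and z of tin_b in the frame of tube_mouth below -0.06 m and angle between tin_b's own z axis and vertical below 0.12 rad) and (horizontal distance between tin_a and tube_mouth below 0.008 m and z of tin_a in the frame of tube_mouth below -0.005 m and angle between tin_a's own z axis and vertical below 0.12 rad))) and contact force between each of tin_a, tin_b and the fingers below 0.1 N), for 0.1 s.
3. the pusher presses the tins against the bottom with more than 12 N (value of joint brake_plate above 0.067 m and (contact force between pusher and tin_a above 12 N or contact force between pusher and tin_b above 12 N)), for 0.02 s.
At the end, for the whole second after the job is handed in: the plate in the tube is within 4 mm of its stop with both tins upright in the tube, on top of one another, below the mouth; the pusher stands upright (within 0.06 rad) on the disc, its centre within 18 mm of the ring's centre, at rest and let go; the tube's mouth is within 25 mm of where it started (value of joint brake_plate above 0.066 m and horizontal distance between each of tin_a, tin_b and tube_mouth below 0.008 m and z of each of tin_a, tin_b in the frame of tube_mouth below -0.083 m and angle between each of tin_a, tin_b's own z axis and vertical below 0.12 rad and horizontal distance between pusher and mark below 0.018 m and angle between pusher's own z axis and vertical below 0.06 rad and z of pusher in the frame of mark between -0.005 and 0.005 m and linear speed of pusher below 0.02 m/s and distance of tube_mouth from where it was at the start of the episode below 0.025 m); the robot touches nothing.
It fails at once if the lazy susan is turned (the tube's mouth moves more than 25 mm) (distance of tube_mouth from where it was at the start of the episode above 0.025 m).
It fails at once if the mug is pushed more than 30 mm or tipped (distance of mug from where it was at the start of the episode above 0.03 m or angle between mug's own z axis and vertical above 0.3 rad).
It fails at once if the jar is pushed more than 30 mm or tipped (distance of jar from where it was at the start of the episode above 0.03 m or angle between jar's own z axis and vertical above 0.3 rad).
It fails at once if the bowl is pushed more than 30 mm or tipped (distance of bowl from where it was at the start of the episode above 0.03 m or angle between bowl's own z axis and vertical above 0.3 rad).
It also fails if it takes over 72 s, if anything falls off the work surface, if the arm or the gripper's body presses on something with over 40 N, if the wrist force passes 120 N, or if a joint passes its speed limit or range.

## Working session

There is one attempt and no reset: what is moved stays moved. The work goes in short steps, Python scripts to look and compute and a tool call to move; the robot and the scene stay as the last step left them, time stands still between calls to the robot, and variables do not carry over. Pictures are saved under pics/ and viewed, at most 10 in all, crops included, and the job is handed in when it is done.

Besides the shell and the picture viewer there is one more tool, called after "Request:" as a command line: name --pt "numbers of a row" for each row, then --argument value for the rest. move_arm: Moves the arm, as the interface text tells. Its arguments: {"type":"object","properties":{"increments":{"type":"array","items":{"type":"array","items":{"type":"number"}}},"force":{"type":"number"}},"required":["increments"]}

```bash
mkdir -p pics
cat > h.py <<'E'
import numpy as np, cv2
from station import ctrl
from scipy.spatial.transform import Rotation as R
def ray(cam,rc,z,T=None):
    T=cam["pose"] if T is None else T
    T=np.array(T);K=np.array(cam["K"])
    d=T[:3,:3]@np.linalg.inv(K)@np.array([rc[1],rc[0],1.0]); o=T[:3,3]
    return o+d*(z-o[2])/d[2]
def proj(cam,p,T=None):
    T=np.array(cam["pose"] if T is None else T)
    c=np.linalg.inv(T)@np.append(p,1); u=np.array(cam["K"])@c[:3]; return u[:2]/u[2]
def wT(cam,o):
    T=np.eye(4);T[:3,3]=o["ee_pos"];T[:3,:3]=R.from_euler("xyz",o["eef_rot"]).as_matrix()
    return T@np.array(cam["tool_from_camera"])
E
python3 - <<'E'
from h import *
ims=[]
for n in("top","side"):
    c=ctrl.camera(n);ims.append(c["color"])
    print(n,np.round(c["pose"],3).tolist(),np.round(c["K"],1).tolist())
    for t in("tin_a","pusher","tube_mouth","mark","mug","jar","bowl"):
        for d in ctrl.cut_out(t,c):
            print(t,round(d["conf"],2),np.round(d["centre"],1),d["mask"].sum(),np.round(ray(c,d["centre"],{"tin_a":.06 if n=="top" else .03,"pusher":.1,"tube_mouth":.187,"mark":.026}.get(t,.05)),3))
cv2.imwrite("pics/a.png",ims[0]);cv2.imwrite("pics/b.png",ims[1])
o=ctrl.get_obs();print(o)
E
```

```text
top [[0.11, -0.974, 0.198, 0.365], [-0.994, -0.109, 0.016, -0.015], [0.006, -0.199, -0.98, 1.139], [0.0, 0.0, 0.0, 1.0]] [[347.0, 0.0, 259.8], [0.0, 347.0, 185.2], [0.0, 0.0, 1.0]]
tin_a 0.68 [207.  180.1] 161 [0.487 0.243 0.06 ]
tin_a 0.65 [179.5 168.5] 212 [0.57  0.293 0.06 ]
tin_a 0.63 [149.9 177.8] 198 [0.67  0.279 0.06 ]
tin_a 0.48 [241.  160.3] 200 [0.377 0.287 0.06 ]
tin_a 0.48 [199.1 131.4] 229 [0.495 0.399 0.06 ]
pusher 0.51 [224.3 370.3] 248 [ 0.494 -0.34   0.1  ]
pusher 0.45 [187.8 266.4] 6510 [ 0.57  -0.019  0.1  ]
tube_mouth 0.58 [189.1 267.4] 6516 [ 0.55  -0.021  0.187]
tube_mouth 0.45 [138.8 336.3] 1041 [ 0.718 -0.203  0.187]
tube_mouth 0.39 [241.5 159.1] 198 [0.374 0.255 0.187]
mark 0.96 [189.9 266.6] 6429 [ 0.578 -0.02   0.026]
mug 0.72 [176.4 405. ] 878 [ 0.667 -0.459  0.05 ]
jar 0.59 [179.5 402.8] 924 [ 0.656 -0.453  0.05 ]
jar 0.57 [117.  146.5] 769 [0.774 0.403 0.05 ]
bowl 0.63 [138.6 334.1] 1034 [ 0.769 -0.223  0.05 ]
side [[0.952, -0.222, 0.209, 0.34], [-0.305, -0.689, 0.657, -0.824], [-0.002, -0.69, -0.724, 1.006], [0.0, 0.0, 0.0, 1.0]] [[443.7, 0.0, 255.8], [
[... 656 characters left out ...]
342.3] 1343 [ 0.768 -0.229  0.05 ]
{'time_s': 0.8, 'qpos': array([ 1.18939428e+00,  2.99892362e-01,  1.52100231e+00, -1.60717093e-06,
        1.32069690e+00, -6.65902497e-02]), 'joint_vel': array([-0.00024249,  0.00208291,  0.000212  ,  0.00122519, -0.00075105,
       -0.00073666]), 'tau': array([ 1.40624838e-03, -5.31609786e+01, -3.52909827e+01,  7.09602912e-02,
        2.11576890e-02,  1.30505509e-05]), 'ee_pos': array([0.17029506, 0.52296154, 0.20544879]), 'eef_rot': array([3.14159168e+00, 1.62568418e-06, 2.82678125e+00]), 'force': array([ 0.35840497, -0.01883014,  0.67514274]), 'moment': array([-0.05240532,  0.02610518, -0.01237361]), 'grip_force': 0.0, 'grip_width': 0.09390332434216266}
```

View pics/a.png

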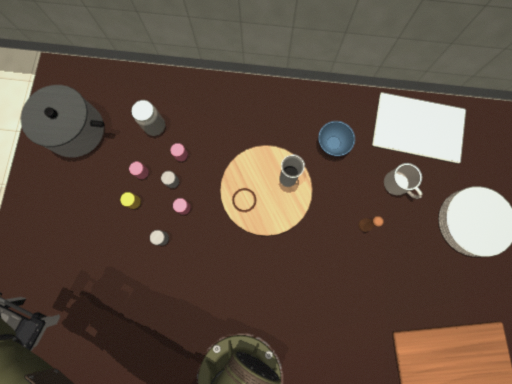

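View pics/b.png

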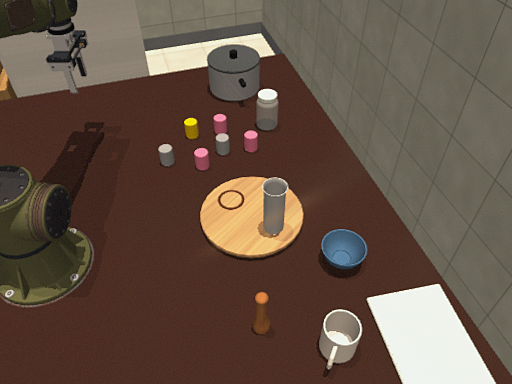

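The top view shows grey tins at about (col 168, row 180) and (160, 240), with pink and yellow look-alikes around them. The ring is at (244, 200), the tube mouth at (292, 163), and the pusher (orange) at (378, 222). The side view agrees: tins at (222, 145) and (166, 155), tube mouth at (275, 187), ring at (231, 199).

```bash
cat >> h.py <<'E'
from scipy.optimize import least_squares
def sil(cam,xy,prof,T=None):
    "mask centroid (row,col) of a solid of revolution, prof=[(z,r)]"
    a=np.linspace(0,2*np.pi,40,endpoint=False);m=np.zeros((384*8,512*8),np.uint8)
    for (z0,r0),(z1,r1) in zip(prof,prof[1:]):
        P=[proj(cam,[xy[0]+r*np.cos(t),xy[1]+r*np.sin(t),z],T) for z,r in((z0,r0),(z1,r1)) for t in a]
        cv2.fillConvexPoly(m,cv2.convexHull(np.int32(np.array(P)*8+4)),1)
    M=cv2.moments(m,True);return np.array([M["m01"],M["m10"]])/M["m00"]/8
def cen(mask):
    r,c=np.nonzero(mask);return np.array([r.mean()+.5,c.mean()+.5])
TIN=[(0,.0225),(.06,.0225)]
PUSH=[(0,.021),(.025,.021),(.045,.012),(.122,.012),(.125,.015),(.14,.012)]
def fit(obs,prof,x0):
    return least_squares(lambda x:np.concatenate([sil(c,x,prof,T)-rc for c,rc,T in obs]),x0,diff_step=.02)
E
python3 - <<'E'
from h import *
ct=ctrl.camera("top");cs=ctrl.camera("side")
def near(cam,n,rc):
    L=[d for d in ctrl.cut_out(n,cam) if d["mask"].sum()<1000 and np.hypot(*(np.array(d["centre"])-rc))<10]
    return cen(L[0]["mask"]) if L else None
for n,p,a,b,x0 in(("tin_a",TIN,(241,160),(155,165),(.38,.29)),("tin_a",TIN,(180,168),(145,221),(.57,.29)),("pusher",PUSH,(224,370),(317,264),(.5,-.36))):
    ob=[(c,near(c,n,r),None) for c,r in((ct,a),(cs,b))]
    ob=[o for o in ob if o[1] is not None]
    for s in(ob,ob[:1],ob[1:]):
        if s: f=fit(s,p,x0);print(n,np.round(f.x,4),np.round(f.fun,1))
# ring: dark pixels on wood, both views
for c,rc,s in((ct,(200,244),18),(cs,(199,231),18)):
    g=c["color"][rc[0]-s:rc[0]+s,rc[1]-s:rc[1]+s].max(2);m=(g<90).astype(np.uint8)
    n,l,st,ce=cv2.connectedComponentsWithStats(m,connectivity=8)
    for i in range(1,n):
        if st[i,4]>40: print("ring",st[i],ray(c,(ce[i][1]+rc[0]-s+.5,ce[i][0]+rc[1]-s+.5),.026))
for c,rc in((ct,(163,292)),(cs,(187,275))): print("mouth",ray(c,rc,.187))
big=np.hstack([cv2.resize(ct["color"][140:220,210:310],None,fx=4,fy=4,interpolation=2),cv2.resize(cs["color"][170:250,220:320],None,fx=4,fy=4,interpolation=2)])
cv2.imwrite("pics/c.png",big)
E
```

```text
tin_a [0.3865 0.301 ] [-0.3  0.2 -0.2 -0.3]
tin_a [0.3856 0.3014] [ 0. -0.]
tin_a [0.3873 0.2997] [-0.  0.]
tin_a [0.5769 0.2978] [-0.1  0.3 -0.3 -0.2]
tin_a [0.5766 0.2986] [-0.  0.]
tin_a [0.5772 0.2959] [ 0. -0.]
pusher [ 0.5017 -0.3512] [-0. -0.]
pusher [ 0.5017 -0.3512] [-0. -0.]
ring [ 0  0 13  8 54] [0.51664984 0.12228081 0.026     ]
mouth [ 0.63233067 -0.08294407  0.187     ]
mouth [ 0.62474113 -0.08968446  0.187     ]
```

View pics/c.png

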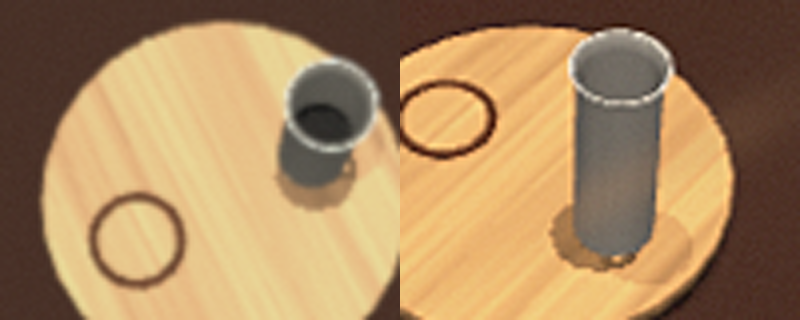

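The enlargement shows the ring centred at top (244.4, 200.0) and side (231.9, 199.7), and the mouth lip centred at top (292.9, 165.9) and side (275.0, 186.7).

Run:
```python
from h import *
ct=ctrl.camera("top");cs=ctrl.camera("side")
for c,m,r in((ct,(165.9,292.9),(200,244.4)),(cs,(186.75,275),(199.7,231.9))):
    M=ray(c,m,.187);K=ray(c,r,.026);print(np.round(M,4),np.round(K,4),np.hypot(*(M-K)[:2]),np.round((M+K)/2,4))
    d=[d for d in ctrl.cut_out("mark",c)][0]
    print(d["conf"],proj(c,[*( (M+K)/2)[:2],.026]),d["centre"])
print(wT(ctrl.camera("wrist"),ctrl.get_obs()))
```

```text
[ 0.6242 -0.0863  0.187 ] [0.5367 0.0478 0.026 ] 0.16004767499657646 [ 0.5804 -0.0193  0.1065]
0.97 [266.36476787 189.08520311] [190.8, 264.0]
[ 0.625  -0.0888  0.187 ] [0.5411 0.0445 0.026 ] 0.15757732204080063 [ 0.5831 -0.0222  0.1065]
0.57 [252.04035033 212.63124875] [217.1, 252.5]
[[ 3.08420253e-01  9.26799505e-01  2.14288648e-01  1.07825929e-01]
 [ 9.51250201e-01 -3.00481413e-01 -6.95267984e-02  5.42976052e-01]
 [-4.76466205e-05  2.25285593e-01 -9.74292769e-01  3.84785135e-01]
 [ 0.00000000e+00  0.00000000e+00  0.00000000e+00  1.00000000e+00]]
```

Request:
move_arm --pt "1 -0.686 -0.362 0 0 0 0" --pt "1 -0.686 -0.362 0 0 0 0" --pt "1 -0.686 -0.362 0 0 0 0" --pt "1 -0.686 -0.362 0 0 0 0" --pt "1 -0.686 -0.362 0 0 0 0" --pt "1 -0.686 -0.362 0 0 0 0" --pt "1 -0.686 -0.362 0 0 0 0" --pt "1 -0.686 -0.362 0 0 0 0" --pt "1 0 0 0 0 0 0" --pt "1 0 0 0 0 0 0"

```text
time_s: 2.45
ee_pos: [0.3866, 0.3, 0.2054]
eef_rot: [3.142, -0.0, 2.825]
force: [-0.6, 0.6, -0.1]
grip_width: 0.0942
grip_force: 0.0
```

```bash
cat >> h.py <<'E'
def delta(target,o=None):
    o=o or ctrl.get_obs();Rm=R.from_euler("xyz",o["eef_rot"]).as_matrix()
    d=Rm.T@(np.array(target)-o["ee_pos"])
    print("tcp",np.round(o["ee_pos"],4),"rot",np.round(o["eef_rot"],4),"units",np.round(d/.05,3));return d
E
python3 - <<'E'
from h import *
o=ctrl.get_obs();c=ctrl.camera("wrist");T=wT(c,o)
for d in ctrl.cut_out("tin_a",c):
    rc=cen(d["mask"]);f=fit([(c,rc,T)],TIN,(.3865,.3));r,cc=np.nonzero(d["mask"]);bgr=c["color"][r,cc].mean(0)
    print(d["conf"],rc,d["mask"].sum(),f.x,f.cost,bgr)
    print(r.min(),r.max(),cc.min(),cc.max())
delta((.3865,.3005,.029))
cv2.imwrite("pics/d.png",c["color"])
E
```

```text
0.89 [187.4127182  257.06192851] 1203 [0.38550849 0.30146062] 2.8865660882278093e-07 [229.92684954 237.05901912 239.84372402]
166 207 239 275
0.89 [262.62631579 243.66578947] 760 [0.4786992  0.25230373] 5.45966818645563e-07 [185.17763158 169.325      246.59868421]
247 274 227 258
0.87 [320.6772009  297.59819413] 886 [0.58775096 0.29619402] 2.6443804233569315e-06 [232.71896163 236.00225734 237.49548533]
306 337 281 313
0.78 [316.89037433 367.31818182] 187 [0.61265628 0.39161332] 7.826490327533996e-06 [212.60962567 204.88770053 244.86631016]
306 327 358 376
0.68 [231.34869976 368.44326241] 846 [0.48748418 0.42119046] 1.3885840916616868e-05 [  1.92671395 236.74349882 249.40425532]
213 253 343 387
tcp [0.3859 0.3009 0.2055] rot [ 3.1415e+00 -1.0000e-04  2.8274e+00] units [-0.015 -0.004  3.529]
```

View pics/d.png

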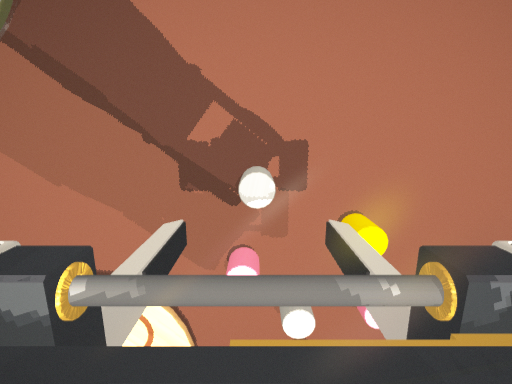

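The wrist view shows the grey tin at (257, 187), under the tool. The pink and yellow look-alikes stay clear of the fingers.

Request:
move_arm --pt "1 0 0 0.9 0 0 0" --pt "1 0 0 0.9 0 0 0" --pt "1 0 0 0.9 0 0 0" --pt "1 0 0 0.5 0 0 0" --pt "1 0 0 0.3 0 0 0" --pt "1 0 0 0 0 0 0" --pt "0 0 0 0 0 0 0" --pt "0 0 0 0 0 0 0" --pt "0 0 0 0 0 0 0" --pt "0 0 0 0 0 0 0" --pt "0 0 0 0 0 0 0" --pt "0 0 0 0 0 0 0" --force 25

```text
time_s: 3.75
ee_pos: [0.3864, 0.3003, 0.0306]
eef_rot: [3.141, 0.0, 2.827]
force: [-0.0, -0.6, -0.4]
grip_width: 0.0494
grip_force: 0.0
```

Request:
move_arm --pt "0 0 0 0 0 0 0" --pt "0 0 0 0 0 0 0" --pt "0 0 0 0 0 0 0" --pt "0 0 0 -0.6 0 0 0" --pt "0 0 0 -1 0 0 0" --pt "0 0 0 -1 0 0 0" --pt "0 0 0 -1 0 0 0" --pt "0 0 0 -1 0 0 0" --pt "0 -0.495 -0.421 0 0 0 0" --pt "0 -0.495 -0.421 0 0 0 0" --pt "0 -0.495 -0.421 0 0 0 0" --pt "0 -0.495 -0.421 0 0 0 0" --pt "0 -0.495 -0.421 0 0 0 0" --pt "0 -0.495 -0.421 0 0 0 0" --pt "0 -0.495 -0.421 0 0 0 0" --pt "0 -0.495 -0.421 0 0 0 0" --pt "0 -0.495 -0.421 0 0 0 0" --pt "0 0 0 0 0 0 0" --pt "0 0 0 0 0 0 0"

```text
time_s: 5.65
ee_pos: [0.5394, 0.0509, 0.2599]
eef_rot: [-3.141, -0.001, 2.826]
force: [-0.2, 0.5, -1.6]
grip_width: 0.0447
grip_force: 25.0
```

Run:
```python
from h import *
o=ctrl.get_obs();c=ctrl.camera("wrist");T=wT(c,o)
print("exp mouth px",proj(c,[.6246,-.0875,.187],T),"mark",proj(c,[.539,.046,.026],T))
delta((.6246,-.0875,.26),o);print(o["grip_width"],o["grip_force"])
cv2.imwrite("pics/e.png",c["color"])
```

```text
exp mouth px [153.31356304 323.26889421] mark [252.56888063 179.98271702]
tcp [0.5394 0.0509 0.2599] rot [-3.1414e+00 -1.1000e-03  2.8256e+00] units [-2.48  -2.101 -0.004]
0.04469929177226071 24.99980759283062
```

View pics/e.png

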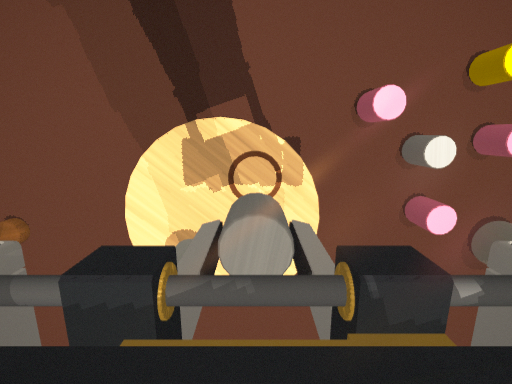

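The wrist view shows the tin firmly held and the ring at about (255, 177), close to the predicted (253, 180). The mouth is hidden by the hand, so I'll look at it from slightly beyond.

Request:
move_arm --pt "0 -0.6 -0.35 0 0 0 0" --pt "0 -0.7 -0.35 0 0 0 0" --pt "0 -0.7 -0.35 0 0 0 0" --pt "0 -0.7 -0.35 0 0 0 0" --pt "0 -0.7 -0.35 0 0 0 0" --pt "0 -0.7 -0.35 0 0 0 0" --pt "0 0 0 0 0 0 0" --pt "0 0 0 0 0 0 0"

```text
time_s: 6.5
ee_pos: [0.702, -0.1113, 0.2594]
eef_rot: [-3.142, -0.002, 2.827]
force: [-0.8, 0.4, -1.5]
grip_width: 0.0445
grip_force: 25.0
```

Run:
```python
from h import *
o=ctrl.get_obs();c=ctrl.camera("wrist");T=wT(c,o)
im=c["color"].copy()
for h,col in((.187,(0,255,0)),):
    P=[proj(c,[.6246+.034*np.cos(t),-.0875+.034*np.sin(t),h],T) for t in np.linspace(0,6.28,60)]
    for p in P: cv2.circle(im,(int(p[0]),int(p[1])),0,col,-1)
print(proj(c,[.6246,-.0875,.187],T),c["K"][0])
delta((.6246,-.0875,.26),o)
x,y=map(int,proj(c,[.6246,-.0875,.187],T));y0=max(0,y-75);x0=max(0,x-100);print(x0,y0)
k=dict(fx=4,fy=4,interpolation=2)
cv2.imwrite("pics/f.png",cv2.resize(im[y0:y0+150,x0:x0+200],None,**k))
```

```text
[254.50607734 115.61197809] [280.90659616   0.         255.57097794]
tcp [ 0.702  -0.1113  0.2594] rot [-3.1416e+00 -1.6000e-03  2.8272e+00] units [ 1.619 -0.025 -0.01 ]
154 40
```

View pics/f.png

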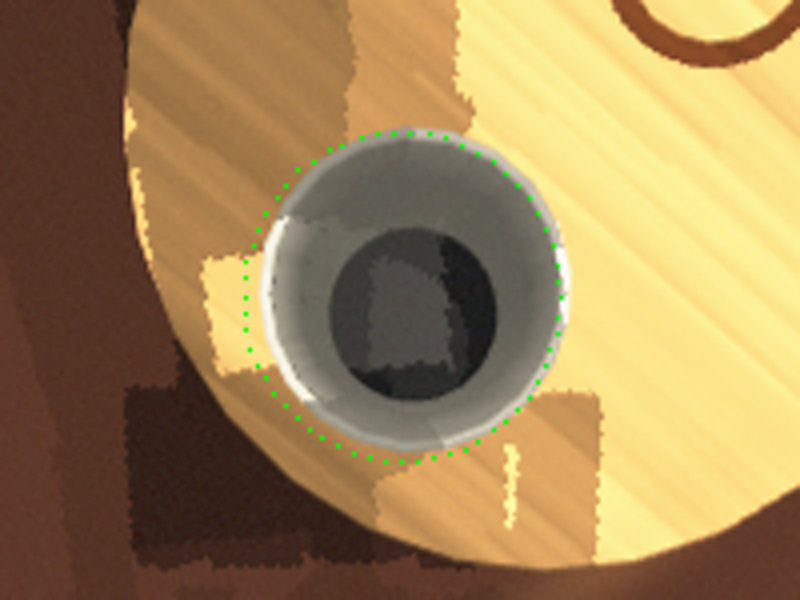

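The lip is centred at about (415, 289) in the crop against my prediction of (404, 297). That is a 2–3 mm shift, so I'll use a mouth position of about (0.624, -0.0855).

Request:
move_arm --pt "0 0.6 0.01 0 0 0 0" --pt "0 0.6 0 0 0 0 0" --pt "0 0.44 0 0 0 0 0" --pt "0 0 0 0 0 0 0" --pt "0 0 0 0.4 0 0 0" --pt "0 0 0 0.4 0 0 0" --pt "0 0 0 0.3 0 0 0" --pt "0 0 0 0.2 0 0 0" --pt "0 0 0 0 0 0 0" --pt "0 0 0 0 0 0 0" --pt "0 0 0 0 0 0 0"

```text
time_s: 7.65
ee_pos: [0.6245, -0.0862, 0.1966]
eef_rot: [3.141, 0.002, 2.827]
force: [0.4, -0.7, -1.3]
grip_width: 0.0448
grip_force: 25.0
```

Request:
move_arm --pt "0.6 0 0 0 0 0 0" --pt "0.7 0 0 0 0 0 0" --pt "0.7 0 0 0 0 0 0" --pt "0.7 0 0 0 0 0 0" --pt "0.7 0 0 0 0 0 0" --pt "1 0 0 -0.5 0 0 0" --pt "1 0 0 -0.8 0 0 0" --pt "1 0 0 0 0 0 0" --pt "1 0 0 0 0 0 0"

```text
time_s: 8.55
ee_pos: [0.6243, -0.0863, 0.261]
eef_rot: [3.141, 0.001, 2.827]
force: [0.2, -1.0, 0.2]
grip_width: 0.0925
grip_force: 0.0
```

Run:
```python
from h import *
o=ctrl.get_obs();delta((.577,.2975,.26),o);print(o["grip_width"])
c=ctrl.camera("top");s=ctrl.camera("side")
cv2.imwrite("pics/g.png",np.hstack([cv2.resize(c["color"][130:230,120:320],(400,200),interpolation=2),cv2.resize(s["color"][160:260,190:390],(400,200),interpolation=2)]))
```

```text
tcp [ 0.6243 -0.0863  0.261 ] rot [3.1414e+00 1.3000e-03 2.8267e+00] units [3.276 7.006 0.016]
0.09246284078737148
```

View pics/g.png

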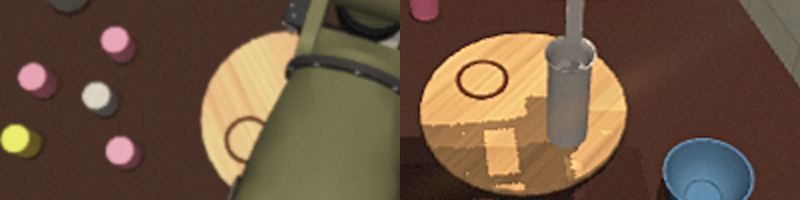

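The side view shows the tube unmoved, with the ring at about (482, 78) in the crop and no tin left in the fingers. Next is the second tin.

Request:
move_arm --pt "1 0.33 0.7 0 0 0 0" --pt "1 0.33 0.7 0 0 0 0" --pt "1 0.33 0.7 0 0 0 0" --pt "1 0.33 0.7 0 0 0 0" --pt "1 0.33 0.7 0 0 0 0" --pt "1 0.33 0.7 0 0 0 0" --pt "1 0.33 0.7 0 0 0 0" --pt "1 0.33 0.7 0.6 0 0 0" --pt "1 0.33 0.7 0.6 0 0 0" --pt "1 0.3 0.7 0 0 0 0" --pt "1 0 0 0 0 0 0" --pt "1 0 0 0 0 0 0"

```text
time_s: 9.85
ee_pos: [0.5766, 0.2974, 0.1992]
eef_rot: [-3.14, -0.001, 2.828]
force: [-0.3, -0.2, -0.0]
grip_width: 0.0941
grip_force: 0.0
```

Run:
```python
from h import *
o=ctrl.get_obs();c=ctrl.camera("wrist");T=wT(c,o)
for d in ctrl.cut_out("tin_a",c):
    rc=cen(d["mask"]);f=fit([(c,rc,T)],TIN,(.577,.297));r,cc=np.nonzero(d["mask"])
    print(round(d["conf"],2),rc,d["mask"].sum(),f.x,c["color"][r,cc].mean(0))
delta((.577,.2975,.03),o)
```

```text
0.93 [ 88.85527748 331.1218716 ] 1838 [0.49283063 0.41290999] [  0.80087051 213.57508161 222.05440696]
0.9 [188.47580016 256.19867291] 1281 [0.57497746 0.2976945 ] [144.15612802 157.16003123 163.6088993 ]
0.79 [135.23603723 192.5724734 ] 1504 [0.49267318 0.24665048] [175.16289894 156.39893617 224.95678191]
0.75 [176.31895425 344.71633987] 1530 [0.59460891 0.40424511] [184.18562092 166.44379085 221.96405229]
0.56 [256.28754864 267.93968872] 1285 [0.66679208 0.28419477] [159.76342412 140.5618677  205.81789883]
tcp [0.5766 0.2974 0.1992] rot [-3.1402e+00 -1.2000e-03  2.8281e+00] units [-0.012  0.008  3.385]
```

Request:
move_arm --pt "1 0.02 0 0.9 0 0 0" --pt "1 0 0 0.9 0 0 0" --pt "1 0 0 0.9 0 0 0" --pt "1 0 0 0.4 0 0 0" --pt "1 0 0 0.28 0 0 0" --pt "1 0 0 0 0 0 0" --pt "0 0 0 0 0 0 0" --pt "0 0 0 0 0 0 0" --pt "0 0 0 0 0 0 0" --pt "0 0 0 0 0 0 0" --pt "0 0 0 0 0 0 0" --pt "0 0 0 0 0 0 0" --pt "0 0 0 0 0 0 0" --pt "0 0 0 0 0 0 0" --pt "0 0 0 0 0 0 0" --pt "0 0 0 0 0 0 0" --force 25

```text
time_s: 11.55
ee_pos: [0.5761, 0.2975, 0.0315]
eef_rot: [3.141, 0.0, 2.827]
force: [0.2, 0.2, 1.6]
grip_width: 0.0443
grip_force: 25.0
```

Request:
move_arm --pt "0 0 0 -0.6 0 0 0" --pt "0 0 0 -1 0 0 0" --pt "0 0 0 -1 0 0 0" --pt "0 0 0 -1 0 0 0" --pt "0 0 0 -1 0 0 0" --pt "0 -0.3 -0.64 0 0 0 0" --pt "0 -0.3 -0.64 0 0 0 0" --pt "0 -0.3 -0.64 0 0 0 0" --pt "0 -0.3 -0.64 0 0 0 0" --pt "0 -0.3 -0.64 0 0 0 0" --pt "0 -0.3 -0.64 0 0 0 0" --pt "0 -0.3 -0.64 0 0 0 0" --pt "0 -0.3 -0.64 0 0 0 0" --pt "0 -0.3 -0.64 0 0 0 0" --pt "0 -0.3 -0.64 0 0 0 0" --pt "0 -0.28 -0.59 0 0 0 0" --pt "0 0 0 0 0 0 0" --pt "0 0 0 0 0 0 0" --pt "0 0 0 0 0 0 0"

```text
time_s: 13.45
ee_pos: [0.6237, -0.0847, 0.2614]
eef_rot: [3.141, -0.0, 2.828]
force: [0.5, -0.1, -0.6]
grip_width: 0.0444
grip_force: 25.0
```

Request:
move_arm --pt "0 -0.01 -0.02 0.4 0 0 0" --pt "0 0 0 0.4 0 0 0" --pt "0 0 0 0.3 0 0 0" --pt "0 0 0 0.12 0 0 0" --pt "0 0 0 0 0 0 0" --pt "0 0 0 0 0 0 0" --pt "0 0 0 0 0 0 0"

```text
time_s: 14.15
ee_pos: [0.6243, -0.0866, 0.2015]
eef_rot: [3.141, 0.001, 2.827]
force: [0.5, 0.4, -1.9]
grip_width: 0.0445
grip_force: 25.0
```

Request:
move_arm --pt "0.6 0 0 0 0 0 0" --pt "0.8 0 0 0 0 0 0" --pt "0.8 0 0 0 0 0 0" --pt "0.8 0 0 0 0 0 0" --pt "0.8 0 0 0 0 0 0" --pt "0.8 0 0 0 0 0 0" --pt "1 0 0 -0.5 0 0 0" --pt "1 0 0 -0.9 0 0 0" --pt "1 0 0 -0.6 0 0 0" --pt "1 0 -1 0 0 0 0" --pt "1 0 -1 0 0 0 0" --pt "1 0 -1 0 0 0 0" --pt "1 0 0 0 0 0 0"

```text
time_s: 15.45
ee_pos: [0.5756, -0.2343, 0.3003]
eef_rot: [-3.141, -0.0, 2.821]
force: [0.5, -0.6, 0.4]
grip_width: 0.0942
grip_force: 0.0
```

Run:
```python
from h import *
o=ctrl.get_obs();delta((.5017,-.3512,.22),o)
c=ctrl.camera("top");s=ctrl.camera("side")
cv2.imwrite("pics/k.png",np.hstack([cv2.resize(c["color"][130:230,200:400],(400,200),interpolation=2),cv2.resize(s["color"][150:250,210:330],(480,400),interpolation=2)[:200]]))
for n,cam in(("top",c),("side",s)):
    for d in ctrl.cut_out("pusher",cam): print(n,d["conf"],d["centre"],d["mask"].sum())
    for d in ctrl.cut_out("tin_a",cam): print(n,d["conf"],d["centre"],d["mask"].sum())
```

```text
tcp [ 0.5756 -0.2343  0.3003] rot [-3.1407e+00 -2.0000e-04  2.8215e+00] units [ 0.667 -2.683  1.609]
top 0.44 [190.0, 264.5] 6073
top 0.73 [206.5, 181.0] 212
top 0.58 [149.5, 178.2] 195
top 0.53 [163.6, 292.8] 267
top 0.53 [170.3, 133.4] 234
top 0.47 [201.2, 133.6] 244
side 0.72 [315.9, 264.7] 561
side 0.69 [126.8, 190.2] 246
side 0.52 [139.0, 251.3] 272
side 0.51 [129.4, 218.5] 87
```

View pics/k.png

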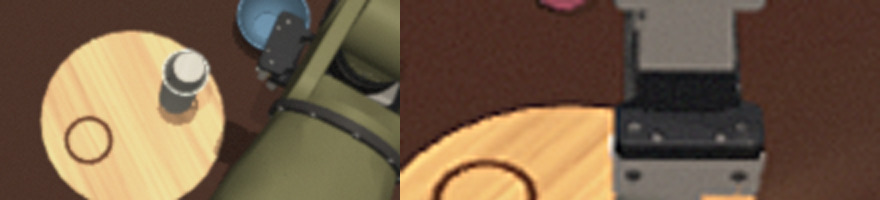

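Tin two stands upright in the tube, sticking out (at (188, 68) in the crop). The ring is unmoved. Now the pusher.

Request:
move_arm --pt "1 0.17 -0.67 0.2 0 0 0" --pt "1 0.17 -0.67 0.2 0 0 0" --pt "1 0.17 -0.67 0.2 0 0 0" --pt "1 0.16 -0.67 0.2 0 0 0" --pt "1 0 0 0 0 0 0" --pt "1 0 0 0 0 0 0"

```text
time_s: 16.35
ee_pos: [0.5045, -0.3459, 0.2605]
eef_rot: [3.141, -0.0, 2.827]
force: [0.9, 0.3, 0.4]
grip_width: 0.0943
grip_force: 0.0
```

Run:
```python
from h import *
o=ctrl.get_obs();c=ctrl.camera("wrist");T=wT(c,o)
for d in ctrl.cut_out("pusher",c):
    rc=cen(d["mask"]);f=fit([(c,rc,T)],PUSH,(.5,-.35));r,cc=np.nonzero(d["mask"])
    print(round(d["conf"],2),rc,d["mask"].sum(),f.x,f.cost,r.min(),r.max(),cc.min(),cc.max())
s=ctrl.camera("side")
for d in ctrl.cut_out("pusher",s)[:1]: print(d["mask"].sum(),fit([(s,cen(d["mask"]),None)],PUSH,(.5,-.35)).x)
delta((.5017,-.3512,.081),o)
cv2.imwrite("pics/l.png",c["color"])
```

```text
0.86 [183.65644172 252.61758691] 978 [ 0.50177268 -0.35000403] 1.657203225965748e-06 162 204 239 266
543 [ 0.50164152 -0.34920858]
tcp [ 0.5045 -0.3459  0.2605] rot [ 3.1414 -0.      2.8268] units [ 0.021 -0.118  3.59 ]
```

View pics/l.png

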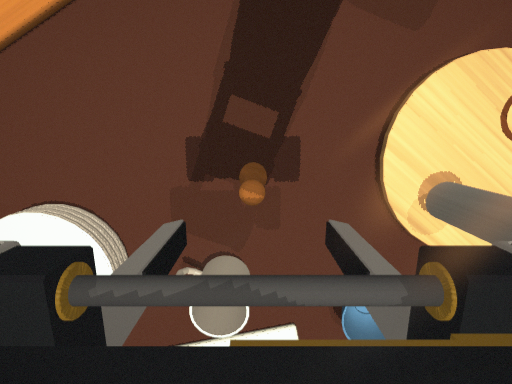

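The pusher's knob is at (252, 193) with the foot at (253, 172), upright and between the fingers.

Request:
move_arm --pt "1 0.03 -0.1 0 0 0 0" --pt "1 0 0 0.8 0 0 0" --pt "1 0 0 0.8 0 0 0" --pt "1 0 0 0.8 0 0 0" --pt "1 0 0 0.7 0 0 0" --pt "1 0 0 0.5 0 0 0" --pt "1 0 0 0 0 0 0" --pt "0 0 0 0 0 0 0" --pt "0 0 0 0 0 0 0" --pt "0 0 0 0 0 0 0" --pt "0 0 0 0 0 0 0" --pt "0 0 0 0 0 0 0" --pt "0 0 0 0 0 0 0" --pt "0 0 0 0 0 0 0" --pt "0 0 0 0 0 0 0" --pt "0 0 0 0 0 0 0" --pt "0 0 0 0 0 0 0" --pt "0 0 0 0 0 0 0" --pt "0 0 0 0 0 0 0" --pt "0 0 0 0 0 0 0" --force 60

```text
time_s: 18.55
ee_pos: [0.5012, -0.3506, 0.0804]
eef_rot: [3.142, -0.0, 2.827]
force: [0.5, 0.8, -0.3]
grip_width: 0.0277
grip_force: 60.0
```

Width 27.7 mm is more than the 24 mm shaft, so the pads probably touch the knob. I'll regrip 12 mm lower.

Request:
move_arm --pt "0.5 0 0 0 0 0 0" --pt "0.5 0 0 0 0 0 0" --pt "0.5 0 0 0 0 0 0" --pt "0.5 0 0 0.24 0 0 0" --pt "0.5 0 0 0 0 0 0" --pt "0.5 0 0 0 0 0 0" --pt "0 0 0 0 0 0 0" --pt "0 0 0 0 0 0 0" --pt "0 0 0 0 0 0 0" --pt "0 0 0 0 0 0 0" --pt "0 0 0 0 0 0 0" --pt "0 0 0 0 0 0 0" --pt "0 0 0 0 0 0 0" --pt "0 0 0 0 0 0 0" --pt "0 0 0 0 0 0 0" --force 60

```text
time_s: 20.05
ee_pos: [0.5013, -0.3507, 0.0686]
eef_rot: [-3.142, 0.0, 2.827]
force: [-0.5, 0.4, 3.1]
grip_width: 0.0279
grip_force: 60.0
```

Run:
```python
from h import *
s=ctrl.camera("side");o=ctrl.get_obs();print(o["grip_width"],o["moment"])
d=ctrl.cut_out("pusher",s)
for e in d[:2]: print(e["conf"],e["centre"],e["mask"].sum())
cv2.imwrite("pics/m.png",cv2.resize(s["color"][240:360,200:330],None,fx=4,fy=4,interpolation=2))
```

```text
0.028083123736909986 [ 0.11515183 -0.08526339  0.05339262]
0.64 [330.3, 261.0] 107
```

Request:
move_arm --pt "0 0 0 -0.4 0 0 0" --pt "0 0 0 -1 0 0 0" --pt "0 0 0 -1 0 0 0" --pt "0 0 0 -1 0 0 0" --pt "0 0 0 -1 0 0 0" --pt "0 0 0 -0.6 0 0 0" --pt "0 0 0 0 0 0 0" --pt "0 0 0 0 0 0 0"

```text
time_s: 20.95
ee_pos: [0.501, -0.3507, 0.3174]
eef_rot: [3.141, -0.001, 2.827]
force: [-0.1, 0.2, -2.1]
grip_width: 0.0279
grip_force: 60.0
```

```bash
cat >> h.py <<'E'
def axis(mask):
    r,c=np.nonzero(mask);v=cv2.fitLine(np.float32(np.c_[c,r]),cv2.DIST_L2,0,.01,.01).ravel();return np.degrees(np.arctan2(v[0],v[1]))%180
E
python3 - <<'E'
from h import *
o=ctrl.get_obs();s=ctrl.camera("side");c=ctrl.camera("top");p=o["ee_pos"];print(p,o["grip_width"],o["force"],o["moment"])
ims=[]
for n,cam in(("side",s),("top",c)):
    for e in ctrl.cut_out("pusher",cam)[:2]:
        print(n,round(e["conf"],2),e["centre"],e["mask"].sum(),axis(e["mask"]))
    b=proj(cam,p-[0,0,.0686]);k=proj(cam,p+[0,0,.0714]);print("foot/knob",b,k,np.degrees(np.arctan2(*(b-k)))%180)
    im=cam["color"].copy();cv2.circle(im,tuple(np.int32(b)),1,(0,255,0),-1);m=np.int32((b+k)/2);ims.append(cv2.resize(im[max(0,m[1]-50):m[1]+50,max(0,m[0]-50):m[0]+50],(400,400),interpolation=2))
cv2.imwrite("pics/n.png",np.hstack(ims))
E
```

```text
[ 0.50103797 -0.35066189  0.31743015] 0.02791652188634585 [-0.08668706  0.20329116 -2.12830305] [-0.02274811 -0.01811446 -0.02237705]
side 0.64 [268.2, 259.7] 382 61.914833
foot/knob [261.15509837 268.39311919] [261.70912278 224.45643561] 179.27756089807863
top 0.56 [218.8, 393.4] 155 174.69427
foot/knob [393.11878008 216.90341248] [417.66394929 209.87177677] 105.98580991629665
```

View pics/n.png

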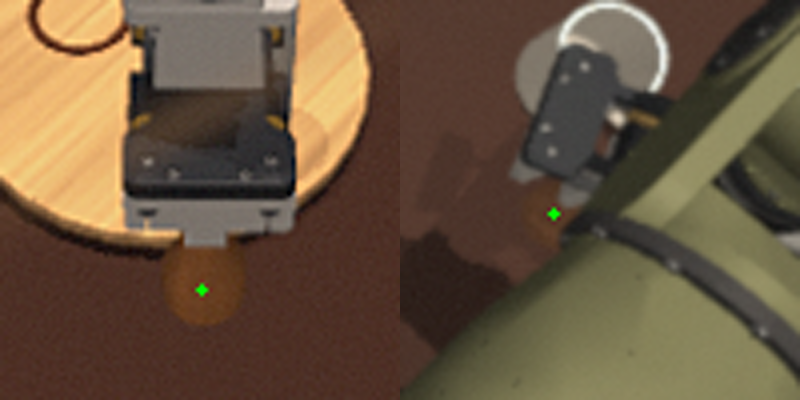

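The pusher is held upright, with the foot at about (203, 287) in the left crop, where predicted. Moving over the tube.

Request:
move_arm --pt "0 -0.08 0.64 0 0 0 0" --pt "0 -0.08 0.64 0 0 0 0" --pt "0 -0.08 0.64 0 0 0 0" --pt "0 -0.08 0.64 0 0 0 0" --pt "0 -0.08 0.64 0 0 0 0" --pt "0 -0.08 0.64 0 0 0 0" --pt "0 -0.08 0.64 0 0 0 0" --pt "0 -0.08 0.64 0 0 0 0" --pt "0 -0.08 0.64 0 0 0 0" --pt "0 0 0 0 0 0 0" --pt "0 0 0 0 0 0 0" --pt "0 0 0 0 0 0 0"

```text
time_s: 22.35
ee_pos: [0.6243, -0.0888, 0.318]
eef_rot: [-3.141, -0.001, 2.826]
force: [0.6, 0.3, -2.0]
grip_width: 0.0279
grip_force: 60.0
```

Run:
```python
from h import *
o=ctrl.get_obs();delta((.6242,-.0862,.29),o);print(o["grip_width"],o["force"])
```

```text
tcp [ 0.6243 -0.0888  0.318 ] rot [-3.1413e+00 -8.0000e-04  2.8261e+00] units [0.017 0.049 0.56 ]
0.027926445097621665 [ 0.62545085  0.32189774 -1.95002197]
```

Request:
move_arm --pt "0 0.01 0.04 0.2 0 0 0" --pt "0 0 0 0.1 0 0 0" --pt "0 0 0 0.1 0 0 0" --pt "0 0 0 0.1 0 0 0" --pt "0 0 0 0.1 0 0 0" --pt "0 0 0 0.1 0 0 0" --pt "0 0 0 0.1 0 0 0"

```text
time_s: 23.05
ee_pos: [0.625, -0.086, 0.2789]
eef_rot: [3.142, 0.002, 2.827]
force: [-0.2, 0.2, 5.7]
grip_width: 0.0277
grip_force: 60.0
```

Request:
move_arm --pt "0 0 0 0.1 0 0 0" --pt "0 0 0 0.1 0 0 0" --pt "0 0 0 0.1 0 0 0" --pt "0 0 0 0.1 0 0 0" --pt "0 0 0 0.1 0 0 0" --pt "0 0 0 0.1 0 0 0" --pt "0 0 0 0.1 0 0 0"

```text
time_s: 23.75
ee_pos: [0.6252, -0.086, 0.2444]
eef_rot: [3.141, 0.002, 2.827]
force: [-0.0, -0.1, 5.6]
grip_width: 0.0282
grip_force: 60.0
```

Request:
move_arm --pt "0 0 0 0.08 0 0 0" --pt "0 0 0 0.08 0 0 0" --pt "0 0 0 0.06 0 0 0" --pt "0 0 0 0.06 0 0 0" --pt "0 0 0 0.04 0 0 0" --pt "0 0 0 0 0 0 0"

```text
time_s: 24.35
ee_pos: [0.625, -0.086, 0.228]
eef_rot: [3.142, 0.001, 2.827]
force: [-1.0, -0.7, 2.0]
grip_width: 0.0278
grip_force: 60.0
```

Request:
move_arm --pt "0 0 0 0.03 0 0 0" --pt "0 0 0 0.03 0 0 0" --pt "0 0 0 0 0 0 0"

```text
time_s: 24.65
ee_pos: [0.6252, -0.086, 0.2254]
eef_rot: [3.141, 0.002, 2.827]
force: [-0.4, -0.0, 6.5]
grip_width: 0.0275
grip_force: 60.0
```

Request:
move_arm --pt "0 0 0 0.03 0 0 0" --pt "0 0 0 0.02 0 0 0" --pt "0 0 0 0 0 0 0"

```text
time_s: 24.95
ee_pos: [0.626, -0.0862, 0.2253]
eef_rot: [3.141, 0.007, 2.827]
force: [0.0, 0.2, 19.4]
grip_width: 0.0281
grip_force: 60.0
```

Request:
move_arm --pt "0 0 0 0.03 0 0 0" --pt "0 0 0 0 0 0 0" --pt "0 0 0 0 0 0 0"

```text
time_s: 25.25
ee_pos: [0.6264, -0.0863, 0.2252]
eef_rot: [3.141, 0.009, 2.827]
force: [-0.0, -0.1, 27.2]
grip_width: 0.0278
grip_force: 60.0
```

Bottomed out at the expected height with 27 N. Lifting out.

Request:
move_arm --pt "0 0 0 -0.15 0 0 0" --pt "0 0 0 -0.4 0 0 0" --pt "0 0 0 -0.6 0 0 0" --pt "0 0 0 -0.6 0 0 0" --pt "0 0 0 0 0 0 0" --pt "0 0 0 0 0 0 0"

```text
time_s: 25.85
ee_pos: [0.6247, -0.0859, 0.3072]
eef_rot: [-3.142, -0.001, 2.827]
force: [0.2, -0.0, -2.3]
grip_width: 0.0276
grip_force: 60.0
```

Run:
```python
from h import *
o=ctrl.get_obs();delta((.539,.046,.20),o);print(o["force"],o["grip_width"])
a=cv2.imread("pics/b.png");s=ctrl.camera("side")["color"]
# ring shift against first side picture
t=a[188:212,216:248];m=cv2.matchTemplate(s,t,cv2.TM_CCOEFF_NORMED);print(cv2.minMaxLoc(m))
```

```text
tcp [ 0.6247 -0.0859  0.3072] rot [-3.1415e+00 -5.0000e-04  2.8268e+00] units [2.445 1.978 2.145]
[ 1.56280098e-01 -9.21960079e-04 -2.25857703e+00] 0.02762769617411603
(-0.38613361120224, 0.9965136647224426, (267, 65), (216, 188))
```

The ring matches at the same pixel, so the susan has not turned. Carrying the pusher over.

Request:
move_arm --pt "0 0.49 0.4 0 0 0 0" --pt "0 0.49 0.4 0 0 0 0" --pt "0 0.49 0.4 0 0 0 0" --pt "0 0.49 0.4 0 0 0 0" --pt "0 0.49 0.38 0 0 0 0" --pt "0 0 0 0.6 0 0 0" --pt "0 0 0 0.8 0 0 0" --pt "0 0 0 0.8 0 0 0" --pt "0 0 0 0.8 0 0 0" --pt "0 0 0 0.6 0 0 0" --pt "0 0 0 0.4 0 0 0" --pt "0 0 0 0.1 0 0 0" --pt "0 0 0 0 0 0 0" --pt "0 0 0 0 0 0 0"

```text
time_s: 27.3
ee_pos: [0.5392, 0.0462, 0.1037]
eef_rot: [3.141, 0.001, 2.827]
force: [1.3, 0.2, -1.1]
grip_width: 0.0278
grip_force: 60.0
```

Request:
move_arm --pt "0 0 0 0.06 0 0 0" --pt "0 0 0 0.06 0 0 0" --pt "0 0 0 0.04 0 0 0" --pt "0 0 0 0 0 0 0" --pt "0 0 0 0 0 0 0"

```text
time_s: 27.8
ee_pos: [0.5389, 0.0462, 0.095]
eef_rot: [3.142, 0.0, 2.827]
force: [-0.3, 0.5, -1.5]
grip_width: 0.0281
grip_force: 60.0
```

Request:
move_arm --pt "0 0 0 0.02 0 0 0" --pt "0 0 0 0.02 0 0 0" --pt "0 0 0 0 0 0 0"

```text
time_s: 28.1
ee_pos: [0.54, 0.0462, 0.0945]
eef_rot: [3.141, 0.003, 2.827]
force: [-0.6, 0.5, 10.7]
grip_width: 0.0279
grip_force: 60.0
```

Request:
move_arm --pt "0 0 0 -0.02 0 0 0" --pt "0 0 0 0 0 0 0" --pt "0.5 0 0 0 0 0 0" --pt "0.8 0 0 0 0 0 0" --pt "0.8 0 0 0 0 0 0" --pt "1 0 0 0 0 0 0" --pt "1 0 0 0 0 0 0" --pt "1 0 0 0 0 0 0" --pt "1 0 0 -0.4 0 0 0" --pt "1 0 0 -0.8 0 0 0" --pt "1 0 0 -0.8 0 0 0" --pt "1 0 0 -0.8 0 0 0" --pt "1 0 0 -0.8 0 0 0" --pt "1 0.3 0.9 0 0 0 0" --pt "1 0.3 0.9 0 0 0 0" --pt "1 0.3 0.9 0 0 0 0" --pt "1 0.3 0.9 0 0 0 0" --pt "1 0 0 0 0 0 0" --pt "1 0 0 0 0 0 0" --force 20

```text
time_s: 30.0
ee_pos: [0.5373, 0.2365, 0.2736]
eef_rot: [-3.141, -0.0, 2.829]
force: [0.4, -0.2, 0.6]
grip_width: 0.094
grip_force: 0.0
```

Run:
```python
from h import *
o=ctrl.get_obs();print(o["ee_pos"],o["force"])
P2=[(z+.026,r) for z,r in PUSH]
ob=[]
for n in("side","top"):
    c=ctrl.camera(n)
    for d in ctrl.cut_out("pusher",c):
        A=d["mask"].sum()
        if A<1500:
            f=fit([(c,cen(d["mask"]),None)],P2,(.539,.046)).x
            b=proj(c,[*f,.026]);k=proj(c,[*f,.166])
            print(n,round(d["conf"],2),A,np.round(f,4),"axis",axis(d["mask"]),"upright",np.degrees(np.arctan2(*(b-k)))%180)
    for d in ctrl.cut_out("tin_a",c): print("tin",round(d["conf"],2),np.round(d["centre"]),d["mask"].sum())
    if n=="side":
        a=cv2.imread("pics/b.png");t=a[176:240,255:300];print(cv2.minMaxLoc(cv2.matchTemplate(c["color"],t,5))[1::2])
```

```text
[0.53734266 0.23646978 0.273566  ] [ 0.39333469 -0.21945396  0.5602632 ]
side 0.87 420 [0.54   0.0489] axis 3.2912605 upright 3.5630297992920945
tin 0.86 [160. 202.] 262
tin 0.71 [130. 189.] 251
tin 0.58 [140. 251.] 262
tin 0.52 [126. 222.] 246
tin 0.37 [195. 274.] 63
(0.9645510911941528, (255, 176))
top 0.49 170 [0.5382 0.0469] axis 12.619598 upright 13.059398761426646
tin 0.79 [151. 178.] 205
tin 0.7 [205. 181.] 220
tin 0.56 [165. 293.] 177
```

The pusher stands upright within 3 mm of the ring's centre, the tube is unmoved and the tins are inside it. Handing in.

```bash
python3 -c "
from station import ctrl
print(ctrl.hand_in())"
```

```text
the job is handed in; nothing more can be done
None
```

The job is handed in (no verdict came back): both tins are pressed to the bottom of the tube at about 27 N, the pusher stands upright about 3 mm from the ring's centre by my camera measurement, and the lazy susan has not turned.

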